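# Feed the small chest pieces through the gate into their storage slot

### The arm

A 7-joint arm with a two-finger parallel gripper is mounted at the origin on the work surface. World frame = base frame: x ahead of the robot, y to its left, z up, the work surface at z = 0. Lengths are in m, angles in rad, forces in N, time in s.
With the tool pointing down it reaches from about 0.4 to 0.875 m from the base axis. Payload 19.3 kg.
Tool frame: the origin (TCP) lies at the very end of the fingers, on their centre line; the grasp point (between the pads) lies 19 mm behind it; z points along the fingers, y is the line along which they close (so a half turn about z gives the same grasp; the last joint's range is limited). The gripper opens to 85 mm and grips with 20 to 120 N. Pads are 22 mm wide; open, the fingers measure 114 mm over their backs; the gripper's body (76 mm by 85 mm) begins 54 mm behind the grasp point. The pads swing forward as they close: fully open they stand 13 mm farther back than shut.
Start: joints at [1.246, 0.521, -0.036, 1.599, 0.021, 1.021, -0.113], TCP at [0.158, -0.605, 0.231] pointing down, gripper open.
Joint ranges: [-2.91, 2.91], [-0.3, 2.13], [-1.5, 1.42], [0.17, 2.43], [-1.26, 4.41], [0.16, 1.93], [-2.52, 2.52]. Speed limits (rad/s): [1.89, 1.89, 2.39, 2.39, 3.01, 3.01, 3.01].

### API

Orientations are given as [roll, pitch, yaw] about the fixed x, y, z axes, in that order (R = Rz(yaw) Ry(pitch) Rx(roll)).
In Python, from workcell import bot gives the robot as it stands.
- The arm moves only by the tool jog_arm, never from a script. Its argument "motion" is a list of rows, each a list of 5 numbers: the shift along the tool's x, y, z scaled (see below), then the turn about the tool's z scaled (see below), then the opening, from 0 (shut) to 1 (fully open). A call has 1 to 12 rows; each row shifts and turns the commanded pose from where the row before left it, along the tool's axes as they then stand; what a row does not reach is not made up. The controller multiplies each number of a shift by 30 mm and each number of a turn by 0.08 rad. A row lasts 1/10 s, in which the tool goes at most 50 mm and 8.59 degrees, less where a joint would pass 70% of its speed; a pose out of reach is approached as far as the arm can. A call with a number of a shift or a turn outside -1 to 1 is refused whole. A call with a gripper value outside its range is refused whole. The fingers move at their own pace and stop on an object; "newtons" is the grip in N (left out, the last holds). Time passes only in rows, so rows that do not move let the fingers close. It gives the time, the measured TCP pose, the force, the opening and the grip force at its end, in the units of the state.
- bot.observe(): the state, without advancing time (a new reading comes with each control period).
- bot.grab_frame(name): name is "scene" or "side" or "wrist"; returns a dict with "pixels" (400x640x3 uint8, red, green, blue), "fovy" (degrees; the focal length in pixels is half the picture's height over the tangent of half this angle, whatever the lens; pixels are square), "cx", "cy" (the principal point, pixels), "rvec" (rotation vector, rad) and "tvec" (3), from world to camera coordinates, as OpenCV has them; the wrist camera has in their place "mount" (4x4, takes a point from camera to tool coordinates, whose origin is the TCP and whose axes are the flange's). Camera axes: x right, y down, z forward; pixel columns grow to the right and rows downward; lengths in m; the calibration is good to about 2 mm. The wrist camera is an equidistant fisheye: a pixel r from the principal point sees the ray r / f radians off the axis. A picture is of the moment at which its call begins: read the wrist's pose just before it. There is no depth.
- bot.job_done(): hands the job in; it is judged then, once.
The state is a dict: "clock": time; "qpos": joint angles; "qd": joint speeds; "joint_efforts": joint torques, N m; "position": TCP position; "tool_rot": TCP orientation; "force": force on the tool from outside, world axes, zero at the start; "moment": the same for the moment, N m; "grip_width": finger opening in m; "finger_force": force on a finger pad.
Only numpy, scipy, OpenCV 4.12 (cv2) and the standard library are available. Lean on these libraries where they do the work, as an engineer would, in place of code of your own. Each camera call takes 0.05 s, during which the arm holds its last target. There are 200 camera calls.

### The job

Push the three small steel chest-piece discs across the work surface, one after another, through the narrow gate of the rack into its slot, each fully past the gate posts, so that all three lie flat in the slot at the end. Push them gently with the fingertips or the outside of the fingers: do not pick up, tip or press hard on them, and leave everything else on the table where it stands, the large chest piece included.

Things in the scene. Friction and masses are not known exactly. Their poses are not given: they have to be found in the camera images.
- rack: low aluminium rack fixed to the surface. Origin on the surface midway between its two dark gate posts, z up; its +y points through the gate into the slot, loose discs lie on the -y side. Posts: y -5 to +5 mm, 30 mm high, inner faces at x = -22 and +22 mm (gate 44 mm wide). A disc is clear of the gate when its centre is beyond y = +23 mm
- slot_end (a point): middle of the slot's closed end, at floor level: inner face of the end stop, 130 mm behind the gate centre. The slot is 48 mm wide, open above, its floor the bare work surface, its side walls and stop 18 mm high and 10 mm thick. Three discs fit in a row, each pushed on by the next
- mouth (a point): middle of the wide mouth in front of the gate, on the surface, 48 mm before the gate centre. Two wings, 18 mm high and 6 mm thick, flare out at 45 degrees; their inner faces run from rack x = +-22 mm, y = 0 to x = +-70 mm, y = -48 mm, so the mouth is 140 mm wide
- disc_a: one of three equal small steel stethoscope chest pieces: a flat disc 36 mm in diameter and 13 mm high with a black top face and a small hub in the middle (12 mm wide, 19 mm high over all), about 70 g, lying flat on the work surface and sliding freely. Origin at the centre of its underside (surface height 0), z up
- disc_b: one of three equal small steel stethoscope chest pieces: a flat disc 36 mm in diameter and 13 mm high with a black top face and a small hub in the middle (12 mm wide, 19 mm high over all), about 70 g, lying flat on the work surface and sliding freely. Origin at the centre of its underside (surface height 0), z up
- disc_c: one of three equal small steel stethoscope chest pieces: a flat disc 36 mm in diameter and 13 mm high with a black top face and a small hub in the middle (12 mm wide, 19 mm high over all), about 70 g, lying flat on the work surface and sliding freely. Origin at the centre of its underside (surface height 0), z up
- big_chestpiece: a larger chest piece, 52 mm in diameter, steel, too wide for the gate, about 22 mm high; a bystander, origin at the centre of its underside
- vial: a small glass vial with a metal cap, 25 mm in diameter, 48 mm high, standing; a bystander, origin at the centre of its underside
- connector: a white breathing-tube connector, stepped cylinder 32 mm in diameter below, 24 mm above, 42 mm high, standing; a bystander, origin at the centre of its underside
- tape_roll: a roll of tape lying flat, 70 mm in diameter, 25 mm high; a bystander, origin at the centre of its underside
- bottle: a white plastic bottle, 56 mm in diameter, 110 mm high; a bystander, origin at the centre of its underside
- scope_handle: a steel laryngoscope handle standing upright, 34 mm at the foot, 124 mm high; a bystander, origin at the centre of its underside
- gallipot: a steel bowl, 72 mm across, 40 mm high; a bystander, origin at the centre of its underside
Not all that is in view belongs to the job. Leave any red or yellow look-alike of the disc_a alone. There is more than one size of the rack; the job needs the larger.

How it is judged:
By the outcome, as a careful person would: the job done as asked, in the order asked, and still so for the second after the job is handed in, with the robot touching nothing.
It also fails if it takes over 72 s, if anything falls off the work surface, if the arm or the gripper's body presses on something with over 40 N, if the wrist force passes 120 N, or if a joint passes its speed limit or range.

## Working session

There is one attempt and no reset: what is moved stays moved. The work goes in short steps, Python scripts to look and compute and a tool call to move; the robot and the scene stay as the last step left them, time stands still between calls to the robot, and variables do not carry over. Pictures are saved under pics/ and viewed, at most 10 in all, crops included, and the job is handed in when it is done.

Besides the shell and the picture viewer there is one more tool, called after "Emit:" as name(argument=value, ...) on one line, values as JSON. jog_arm: Moves the arm, as the interface text tells. Shifts and turns lie within -1 to 1; 1 stands for 30 mm of shift or 0.08 rad of turn. Its arguments: {"type":"object","properties":{"motion":{"type":"array","items":{"type":"array","items":{"type":"number"}}},"newtons":{"type":"number"}},"required":["motion"]}

```bash
ls; mkdir -p pics
python3 - <<'E'
from workcell import bot
import cv2,numpy as np
s=bot.observe(); print({k:np.round(v,3).tolist() for k,v in s.items()})
for n in("scene","side"):
    f=bot.grab_frame(n); cv2.imwrite(f"pics/{n}0.png",f["pixels"][:,:,::-1]); print({k:v for k,v in f.items() if k!="pixels"})
E
```

```text
pics
{'clock': 0.0, 'qpos': [1.246, 0.522, -0.036, 1.6, 0.021, 1.021, -0.113], 'qd': [0.001, -0.002, 0.001, 0.0, 0.001, -0.001, 0.001], 'joint_efforts': [-0.001, -92.712, 1.979, -36.993, 0.018, 0.008, -0.0], 'position': [0.157, -0.605, 0.231], 'tool_rot': [-3.14, 0.0, 0.255], 'force': [-0.341, 0.395, 0.216], 'moment': [-0.005, 0.018, 0.021], 'finger_force': 0.0, 'grip_width': 0.086}
{'fovy': 46.95175061098011, 'cx': 318.87093188830755, 'cy': 203.86931235901255, 'rvec': array([ 2.03852867,  1.05462957, -0.53113698]), 'tvec': array([-0.28502261, -0.23998894,  1.55315786])}
{'fovy': 45.47377660748849, 'cx': 316.61523296015525, 'cy': 192.24986040486425, 'rvec': array([ 2.0833063 , -0.10525625,  0.06215337]), 'tvec': array([-0.54243853,  0.07124649,  1.13996533])}
```

View pics/scene0.png

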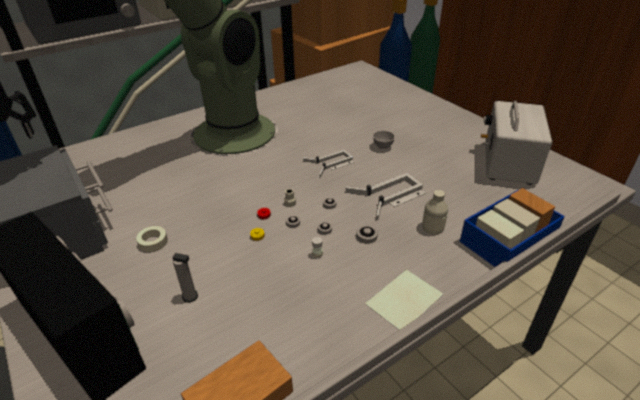

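View pics/side0.png

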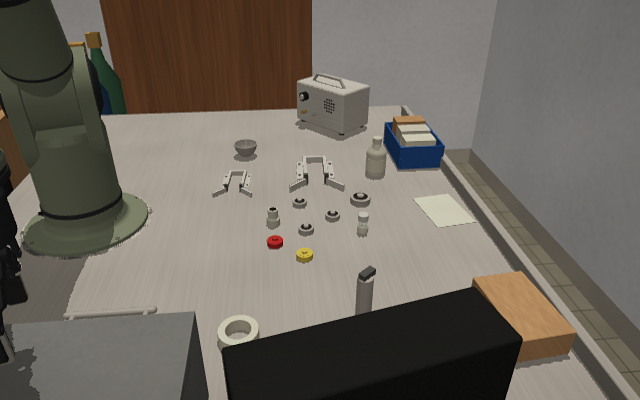

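The scene view shows three black-topped steel discs at about (330,202), (293,221) and (325,228). The 52 mm piece is at (367,234), and the red and yellow look-alikes at (264,213) and (257,233). There are two racks: a small one at (333,160) and a large one at (395,190), which is the one to use. The side view has the discs at (300,202), (306,229) and (333,215), and the large rack at (316,172). I'll confirm this in enlarged crops.

```bash
cat > h.py <<'E'
import cv2,numpy as np
from workcell import bot
def ray(f,u,v):
    fl=200/np.tan(np.radians(f["fovy"]/2)); R=cv2.Rodrigues(f["rvec"])[0]
    return -R.T@f["tvec"], R.T@np.array([(u-f["cx"])/fl,(v-f["cy"])/fl,1])
def onz(f,u,v,z):
    c,d=ray(f,u,v); return (c+d*(z-c[2])/d[2])[:2]
def tri(f,p,g,q):
    A=[];b=[]
    a1,d1=ray(f,*p);a2,d2=ray(g,*q)
    t=np.linalg.lstsq(np.c_[d1,-d2],a2-a1,rcond=None)[0]
    P,Q=a1+t[0]*d1,a2+t[1]*d2
    return (P+Q)/2,np.linalg.norm(P-Q)
E
python3 - <<'E'
from h import *
f,g=bot.grab_frame("scene"),bot.grab_frame("side")
for n,p,q in(("d1",(330,202),(300,202)),("d2",(293,221),(306,229)),("d3",(325,228),(333,215)),("big",(367,234),(360,199))):
    print(n,tri(f,p,g,q),onz(f,*p,.013),onz(g,*q,.013))
a=cv2.resize(f["pixels"][140:270,240:450,::-1],None,fx=3.8,fy=3.8,interpolation=cv2.INTER_CUBIC)
b=cv2.resize(g["pixels"][140:270,205:415,::-1],None,fx=3.8,fy=3.8,interpolation=cv2.INTER_CUBIC)
cv2.imwrite("pics/ca.png",a);cv2.imwrite("pics/cb.png",b)
E
```

```text
d1 (array([0.50574696, 0.03161739, 0.00802954]), np.float64(0.0018694320471388283)) [0.50975803 0.02890067] [0.50553377 0.02156201]
d2 (array([ 0.51119702, -0.08914998,  0.00588094]), np.float64(0.0011394469489368043)) [ 0.5178089  -0.09277627] [ 0.51059506 -0.10064946]
d3 (array([ 0.58131898, -0.03836048,  0.00697067]), np.float64(0.0006066948721510624)) [ 0.58726798 -0.04260144] [ 0.57988491 -0.04733023]
big (array([0.66022105, 0.03238003, 0.00649135]), np.float64(0.00023638696932085828)) [0.66548627 0.0276561 ] [0.65794282 0.02120414]
```

View pics/ca.png

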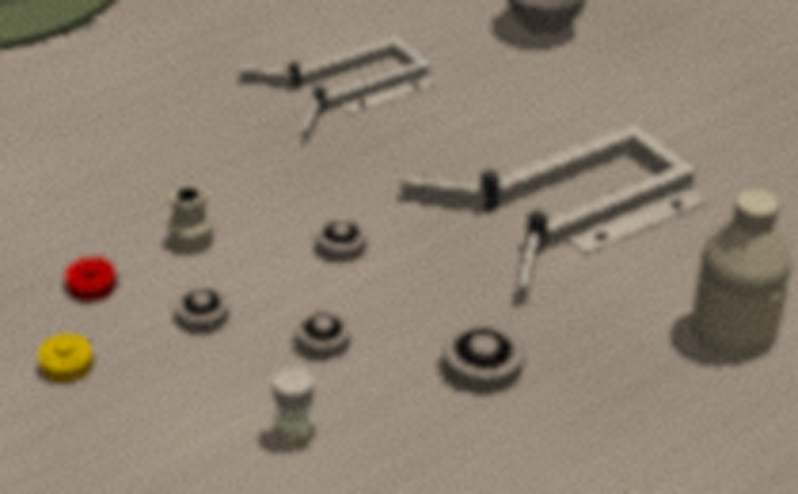

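View pics/cb.png

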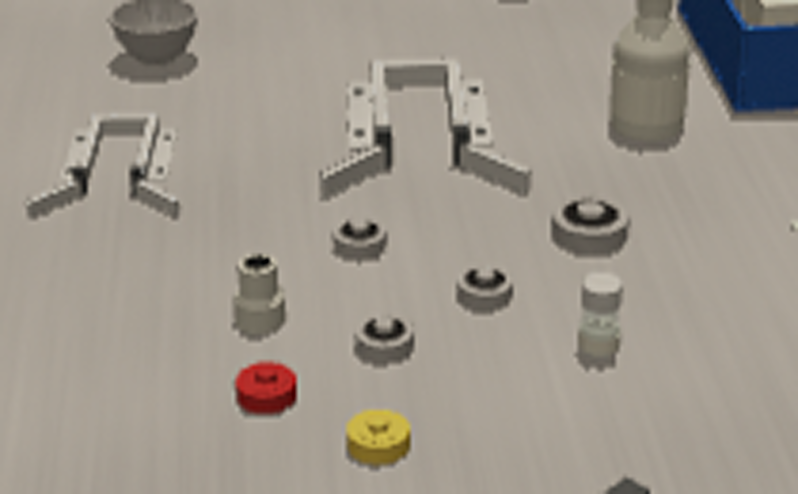

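The crops confirm the choice. All three small discs have a black top and hub, the red and yellow look-alikes and the 52 mm piece are separate, and the larger rack has its dark posts at scene crop (490,175) and (537,215). Next I triangulate the posts, hubs and bystanders.

Run:
```python
from h import *
f,g=bot.grab_frame("scene"),bot.grab_frame("side")
S=lambda x,y:(240+x/3.8-.4,140+y/3.8-.4); T=lambda x,y:(205+x/3.8-.4,140+y/3.8-.4)
for n,p,q in(("postL",(490,173),(384,131)),("postR",(537,215),(460,129)),("endL",(633,132),(377,65)),("endR",(688,173),(454,65)),
 ("wingLtip",(402,180),(321,178)),("wingRtip",(520,292),(528,176)),
 ("d1",(342,227),(358,226)),("d2",(202,297),(385,323)),("d3",(323,321),(486,273)),("big",(484,344),(590,208)),("vial",(294,378),(601,282)),("conn",(189,193),(257,261)),
 ("bottle",(758,200),(654,0)),("red",(90,270),(266,372)),("yel",(66,346),(379,421))):
    P,e=tri(f,S(*p),g,T(*q)); print(n,P.round(4),round(e,4))
```

```text
postL [0.5293 0.1442 0.0289] 0.0027
postR [0.5843 0.1412 0.0279] 0.0002
endL [0.5356 0.2796 0.0152] 0.0013
endR [0.5961 0.2774 0.0134] 0.0012
wingLtip [0.4823 0.1014 0.0151] 0.0001
wingRtip [0.6269 0.0909 0.0133] 0.0024
d1 [0.5032 0.0323 0.0158] 0.0008
d2 [ 0.5114 -0.0892  0.0175] 0.0001
d3 [ 0.5796 -0.0384  0.0179] 0.0007
big [0.6595 0.0322 0.0197] 0.0011
vial [ 0.64   -0.1026  0.0473] 0.0004
conn [ 0.4361 -0.0507  0.0425] 0.0005
bottle [0.7299 0.19   0.1039] 0.0063
red [ 0.4389 -0.1339  0.0161] 0.0026
yel [ 0.5001 -0.1865  0.0164] 0.0001
```

Emit:
jog_arm(motion=[[1, 0, 0, 0.6, 0.35], [1, 0, 0, 0.6, 0.35], [1, 0, 0, 0.6, 0.35], [1, 0, 0, 0.6, 0.35], [1, 0, 0, 0.6, 0.35], [1, 0, 0, 0.6, 0.35], [1, 0, 0, 0.6, 0.35], [1, 0, 0, 0.6, 0.35], [1, 0, 0, 0.6, 0.35], [1, 0, 0, 0.6, 0.35], [1, 0, 0, 0.6, 0.35], [1, 0, 0, 0.6, 0.35]])

```text
clock: 1.5
position: [0.5139, -0.6079, 0.2312]
tool_rot: [-3.141, 0.0, -0.323]
force: [-0.7, -0.1, -0.1]
grip_width: 0.0299
finger_force: 0.0
```

Emit:
jog_arm(motion=[[1, 0, 0, 0.6, 0.35], [1, 0, 0, 0.6, 0.35], [1, 0, 0, 0.6, 0.35], [1, 0, 0, 0.6, 0.35], [1, 0, 0, 0.6, 0.35], [1, 0, 0, 0.6, 0.35], [1, 0, 0, 0.6, 0.35], [1, 0, 0, 0.6, 0.35], [1, 0, 0, 0.6, 0.35], [1, 0, 0, 0.6, 0.35], [1, 0, 0, 0.6, 0.35], [1, 0, 0, 0.6, 0.35]])

```text
clock: 2.7
position: [0.6803, -0.6845, 0.2086]
tool_rot: [-3.132, -0.121, -0.844]
force: [0.4, -0.2, -0.2]
grip_width: 0.0298
finger_force: 0.0
```

Emit:
jog_arm(motion=[[1, -0.5, 0, 0.6, 0.35], [1, -0.5, 0, 0.6, 0.35], [0, -0.5, 0, 0, 0.35], [0, -0.5, 0, 0, 0.35], [0, 0, 0, 0, 0.35]])

```text
clock: 3.2
position: [0.7308, -0.6541, 0.2068]
tool_rot: [-3.112, -0.164, -0.936]
force: [0.5, 0.2, 0.3]
grip_width: 0.0297
finger_force: 0.0
```

Run:
```python
from h import *
s=bot.observe(); print({k:np.round(s[k],4).tolist() for k in("clock","qpos","position","tool_rot","force","grip_width")})
f=bot.grab_frame("wrist"); cv2.imwrite("pics/w0.png",f["pixels"][:,:,::-1]); print({k:v for k,v in f.items() if k!="pixels"})
```

```text
{'clock': 3.2, 'qpos': [0.6189, 1.345, 1.0598, 0.1681, -1.0344, 1.5458, -1.7373], 'position': [0.7308, -0.6541, 0.2068], 'tool_rot': [-3.1121, -0.1639, -0.9356], 'force': [0.5304, 0.232, 0.2992], 'grip_width': 0.0297}
{'fovy': 65.70646984690485, 'cx': 315.92437755691475, 'cy': 197.31449470702086, 'mount': array([[ 5.99226530e-04, -9.49768630e-01, -3.12952376e-01,
         8.00136170e-02],
       [ 9.99999280e-01,  8.94432971e-04, -7.99732795e-04,
         3.04234746e-05],
       [ 1.03947605e-03, -3.12951672e-01,  9.49768483e-01,
        -1.42380589e-01],
       [ 0.00000000e+00,  0.00000000e+00,  0.00000000e+00,
         1.00000000e+00]])}
```

View pics/w0.png

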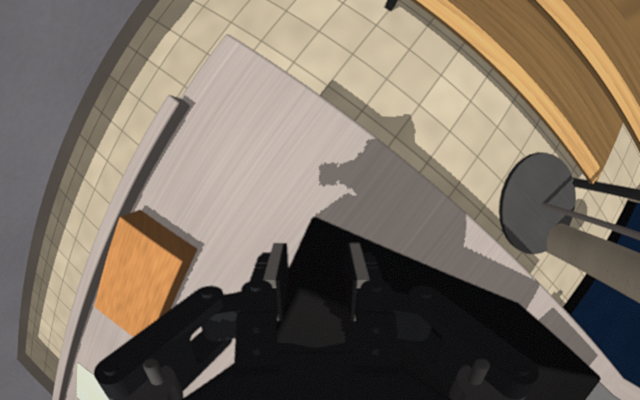

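I had the sign of the turn wrong: tool z points down, so a positive turn lowers the yaw. That took the arm to the edge of its reach. I'll go back inward a little and check whether the tool levels out.

Emit:
jog_arm(motion=[[-0.6, 0.2, 0, 0, 0.35], [-1, 0.2, 0, 0, 0.35], [-1, 0.2, 0, 0, 0.35], [-1, 0.2, 0, 0, 0.35], [-1, 0.2, 0, 0, 0.35]])

```text
clock: 3.75
position: [0.6561, -0.5924, 0.1999]
tool_rot: [-3.11, -0.186, -0.937]
force: [17.4, -11.0, 86.7]
grip_width: 0.0298
finger_force: 44.4
```

Run:
```python
from h import *
s=bot.observe(); print({k:np.round(s[k],4).tolist() for k in("clock","qpos","position","tool_rot","force","grip_width")})
```

```text
{'clock': 3.75, 'qpos': [0.2914, 1.1369, 1.0889, 0.9911, -1.0148, 1.2738, -1.3554], 'position': [0.6561, -0.5924, 0.1999], 'tool_rot': [-3.1098, -0.1856, -0.9372], 'force': [17.435, -11.0228, 86.6532], 'grip_width': 0.0298}
```

The fingers are pressing on the tall black box, so I raise straight away.

Emit:
jog_arm(motion=[[0, 0, -0.6, 0, 0.35], [0, 0, -1, 0, 0.35], [0, 0, -1, 0, 0.35], [0, 0, -0.5, 0, 0.35]])

```text
clock: 4.15
position: [0.6414, -0.5791, 0.2852]
tool_rot: [-3.11, -0.169, -0.941]
force: [-0.7, -0.3, 0.4]
grip_width: 0.0298
finger_force: 0.0
```

Run:
```python
from h import *
s=bot.observe(); print({k:np.round(s[k],4).tolist() for k in("clock","qpos","position","tool_rot","force","grip_width")})
f,g=bot.grab_frame("scene"),bot.grab_frame("side")
cv2.imwrite("pics/s1.png",f["pixels"][:,:,::-1]);cv2.imwrite("pics/s2.png",g["pixels"][:,:,::-1])
```

```text
{'clock': 4.15, 'qpos': [0.2922, 1.0532, 1.1287, 0.9402, -0.9638, 1.4011, -1.393], 'position': [0.6414, -0.5791, 0.2852], 'tool_rot': [-3.1101, -0.1691, -0.9408], 'force': [-0.6503, -0.3411, 0.432], 'grip_width': 0.0298}
```

View pics/s1.png

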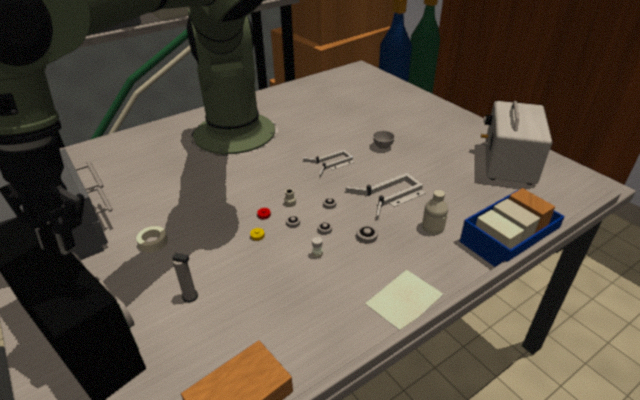

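The scene looks unchanged: discs, vial, handle and racks are all where they were, and the arm stands over the black box. The tool is still tilted about 10°, because the commanded pose takes over whatever pose the arm reached. I'll write a row planner, then move inward along the tilt's azimuth so the near-reach limit can take the tilt out.

```bash
cat >> h.py <<'E'
from scipy.spatial.transform import Rotation as Ro
def rot(s): return Ro.from_euler("xyz",s["tool_rot"]).as_matrix()
def plan(target,turn,n,grip=None,s=None,show=True):
    """rows going straight to target (world) with total turn (rad about tool z) in n rows"""
    s=s or bot.observe(); R=rot(s); p=np.array(s["position"]); d=(np.array(target)-p)/n; rows=[]
    for i in range(n):
        t=round(turn/n/.08,2); v=np.round(R.T@d/.03,2)
        rows.append([*v.tolist(),t]+([grip] if grip is not None else []))
        R=R@Ro.from_euler("z",t*.08).as_matrix()
    if show: print(rows)
    return rows
def st():
    s=bot.observe(); R=rot(s); print({k:np.round(s[k],3).tolist() for k in("clock","qpos","position","tool_rot","force","grip_width")},"axis",R[:,2].round(3),"x",R[:,0].round(3)); return s
E
python3 - <<'E'
from h import *
s=st(); plan([.27,-.37,.29],-1.14,15,.35)
g=bot.grab_frame("side")
print(onz(g,205,320,0.2),onz(g,10,325,.2),onz(g,205,320,0.1),onz(g,10,325,.1))
E
```

```text
{'clock': 4.25, 'qpos': [0.292, 1.054, 1.128, 0.94, -0.964, 1.4, -1.393], 'position': [0.642, -0.579, 0.285], 'tool_rot': [-3.11, -0.169, -0.941], 'force': [0.188, -0.274, -0.383], 'grip_width': 0.03} axis [ 0.125 -0.117 -0.985] x [ 0.581 -0.797  0.169]
[[-0.85, 0.39, -0.17, -0.95, 0.35], [-0.87, 0.32, -0.17, -0.95, 0.35], [-0.9, 0.26, -0.17, -0.95, 0.35], [-0.91, 0.19, -0.17, -0.95, 0.35], [-0.93, 0.12, -0.17, -0.95, 0.35], [-0.93, 0.05, -0.17, -0.95, 0.35], [-0.93, -0.02, -0.17, -0.95, 0.35], [-0.93, -0.1, -0.17, -0.95, 0.35], [-0.92, -0.17, -0.17, -0.95, 0.35], [-0.9, -0.23, -0.17, -0.95, 0.35], [-0.88, -0.3, -0.17, -0.95, 0.35], [-0.86, -0.37, -0.17, -0.95, 0.35], [-0.83, -0.43, -0.17, -0.95, 0.35], [-0.79, -0.49, -0.17, -0.95, 0.35], [-0.75, -0.55, -0.17, -0.95, 0.35]]
[ 0.35055626 -0.56439818] [ 0.11717339 -0.54917806] [ 0.32882797 -0.45980954] [ 0.04031846 -0.44099433]
```

Emit:
jog_arm(motion=[[-0.85, 0.3, -0.17, -0.95, 0.35], [-0.85, 0.25, -0.17, -0.95, 0.35], [-0.9, 0.2, -0.17, -0.95, 0.35], [-0.9, 0.12, -0.17, -0.95, 0.35], [-0.9, 0.05, -0.17, -0.95, 0.35], [-0.9, -0.03, -0.17, -0.95, 0.35], [-0.9, -0.1, -0.17, -0.95, 0.35], [-0.9, -0.2, -0.17, -0.95, 0.35], [-0.9, -0.27, -0.17, -0.95, 0.35], [-0.85, -0.33, -0.17, -0.95, 0.35], [-0.85, -0.4, -0.17, -0.95, 0.35], [-0.8, -0.45, -0.17, -0.95, 0.35]])

```text
clock: 5.5
position: [0.3653, -0.3883, 0.2862]
tool_rot: [3.028, -0.124, -0.015]
force: [-0.5, -0.3, 1.5]
grip_width: 0.0301
finger_force: 0.0
```

Run:
```python
from h import *
s=st(); plan([.24,-.20,.29],-.6,8,.35)
```

```text
{'clock': 5.5, 'qpos': [-0.176, 0.474, 1.221, 1.945, -0.608, 0.935, -0.277], 'position': [0.365, -0.388, 0.286], 'tool_rot': [3.028, -0.124, -0.015], 'force': [-0.456, -0.26, 1.454], 'grip_width': 0.03} axis [ 0.121 -0.115 -0.986] x [ 0.992 -0.015  0.124]
[[-0.53, -0.76, -0.17, -0.94, 0.35], [-0.47, -0.8, -0.17, -0.94, 0.35], [-0.41, -0.83, -0.17, -0.94, 0.35], [-0.34, -0.86, -0.17, -0.94, 0.35], [-0.28, -0.88, -0.17, -0.94, 0.35], [-0.21, -0.9, -0.17, -0.94, 0.35], [-0.14, -0.92, -0.17, -0.94, 0.35], [-0.07, -0.92, -0.17, -0.94, 0.35]]
```

Emit:
jog_arm(motion=[[-0.5, -0.8, -0.17, -0.9, 0.35], [-0.45, -0.8, -0.17, -0.9, 0.35], [-0.4, -0.85, -0.17, -0.9, 0.35], [-0.35, -0.85, -0.17, -0.9, 0.35], [-0.28, -0.9, -0.17, -0.9, 0.35]])

```text
clock: 6.0
position: [0.3023, -0.2843, 0.2868]
tool_rot: [3.028, -0.071, 0.261]
force: [0.4, 0.4, -2.3]
grip_width: 0.0301
finger_force: 0.0
```

Run:
```python
from h import *
s=st(); plan([.20,-.15,.29],-.6,8,.35)
```

```text
{'clock': 6.0, 'qpos': [-0.588, 0.014, 1.232, 2.17, 0.001, 0.834, -0.672], 'position': [0.302, -0.284, 0.287], 'tool_rot': [3.028, -0.071, 0.261], 'force': [0.417, 0.384, -2.262], 'grip_width': 0.03} axis [ 0.098 -0.091 -0.991] x [0.964 0.257 0.071]
[[-0.27, -0.64, -0.11, -0.94, 0.35], [-0.22, -0.66, -0.11, -0.94, 0.35], [-0.17, -0.68, -0.11, -0.94, 0.35], [-0.12, -0.69, -0.11, -0.94, 0.35], [-0.06, -0.69, -0.11, -0.94, 0.35], [-0.01, -0.7, -0.11, -0.94, 0.35], [0.04, -0.69, -0.11, -0.94, 0.35], [0.09, -0.69, -0.11, -0.94, 0.35]]
```

Emit:
jog_arm(motion=[[-0.3, -0.6, -0.1, 0, 0.35], [-0.3, -0.6, -0.1, 0, 0.35]])

```text
clock: 6.2
position: [0.2779, -0.256, 0.2879]
tool_rot: [3.032, -0.073, 0.259]
force: [0.3, -0.7, -0.8]
grip_width: 0.0302
finger_force: 0.0
```

Run:
```python
from h import *
s=st()
```

```text
{'clock': 6.2, 'qpos': [-0.57, -0.197, 1.025, 2.235, 0.26, 0.898, -1.01], 'position': [0.278, -0.256, 0.288], 'tool_rot': [3.032, -0.073, 0.259], 'force': [0.264, -0.654, -0.786], 'grip_width': 0.03} axis [ 0.098 -0.087 -0.991] x [0.964 0.256 0.073]
```

Emit:
jog_arm(motion=[[-0.3, -0.6, -0.1, 0, 0.35], [-0.3, -0.6, -0.1, 0, 0.35], [-0.3, -0.6, -0.1, 0, 0.35]])

```text
clock: 6.5
position: [0.2367, -0.2101, 0.2888]
tool_rot: [3.033, -0.072, 0.257]
force: [0.1, 0.0, -0.3]
grip_width: 0.0296
finger_force: 0.0
```

Run:
```python
from h import *
s=st()
```

```text
{'clock': 6.5, 'qpos': [-0.303, -0.296, 0.645, 2.332, 0.28, 0.945, -1.139], 'position': [0.237, -0.21, 0.289], 'tool_rot': [3.033, -0.072, 0.257], 'force': [0.108, 0.031, -0.251], 'grip_width': 0.03} axis [ 0.097 -0.086 -0.992] x [0.965 0.254 0.072]
```

Emit:
jog_arm(motion=[[-0.3, -0.6, -0.1, 0, 0.35], [-0.3, -0.6, -0.1, 0, 0.35]])

```text
clock: 6.7
position: [0.2168, -0.1876, 0.2895]
tool_rot: [3.034, -0.072, 0.257]
force: [0.1, -0.1, 1.1]
grip_width: 0.03
finger_force: 0.0
```

Run:
```python
from h import *
s=st()
```

```text
{'clock': 6.7, 'qpos': [-0.036, -0.3, 0.383, 2.37, 0.197, 0.939, -1.087], 'position': [0.217, -0.188, 0.29], 'tool_rot': [3.034, -0.072, 0.257], 'force': [0.107, -0.067, 1.071], 'grip_width': 0.03} axis [ 0.097 -0.085 -0.992] x [0.965 0.253 0.072]
```

Emit:
jog_arm(motion=[[-0.3, -0.6, -0.1, 0, 0.35], [-0.3, -0.6, -0.1, 0, 0.35]])

```text
clock: 6.9
position: [0.2041, -0.1743, 0.2911]
tool_rot: [3.034, -0.076, 0.257]
force: [0.3, -0.1, -0.1]
grip_width: 0.0298
finger_force: 0.0
```

Run:
```python
from h import *
s=st()
```

```text
{'clock': 6.9, 'qpos': [0.23, -0.301, 0.156, 2.387, 0.11, 0.93, -0.996], 'position': [0.204, -0.174, 0.291], 'tool_rot': [3.034, -0.076, 0.257], 'force': [0.334, -0.076, -0.051], 'grip_width': 0.03} axis [ 0.1   -0.085 -0.991] x [0.964 0.253 0.076]
```

Emit:
jog_arm(motion=[[-0.3, -0.6, -0.1, 0, 0.35], [-0.3, -0.6, -0.1, 0, 0.35]])

```text
clock: 7.1
position: [0.1968, -0.1677, 0.2931]
tool_rot: [3.032, -0.08, 0.257]
force: [-0.2, 1.5, 0.2]
grip_width: 0.0297
finger_force: 0.0
```

Run:
```python
from h import *
s=st()
```

```text
{'clock': 7.1, 'qpos': [0.494, -0.302, -0.046, 2.391, 0.023, 0.92, -0.881], 'position': [0.197, -0.168, 0.293], 'tool_rot': [3.032, -0.08, 0.257], 'force': [-0.205, 1.459, 0.201], 'grip_width': 0.03} axis [ 0.105 -0.086 -0.991] x [0.964 0.254 0.08 ]
```

The close-in limit doesn't level the tool any further: it is still about 7.8° off vertical. That means about ±3 mm of height across the fingers, so pushing is still possible. I go on to the discs.

Run:
```python
from h import *
s=bot.observe(); r=plan([.49,-.03,.25],-1.25,16,.35,s,False)
for x in r: print(x)
```

```text
[0.65, -0.14, 0.13, -0.98, 0.35]
[0.66, -0.09, 0.13, -0.98, 0.35]
[0.67, -0.03, 0.13, -0.98, 0.35]
[0.67, 0.02, 0.13, -0.98, 0.35]
[0.66, 0.07, 0.13, -0.98, 0.35]
[0.66, 0.12, 0.13, -0.98, 0.35]
[0.65, 0.17, 0.13, -0.98, 0.35]
[0.63, 0.22, 0.13, -0.98, 0.35]
[0.61, 0.27, 0.13, -0.98, 0.35]
[0.59, 0.32, 0.13, -0.98, 0.35]
[0.56, 0.37, 0.13, -0.98, 0.35]
[0.53, 0.41, 0.13, -0.98, 0.35]
[0.5, 0.45, 0.13, -0.98, 0.35]
[0.46, 0.49, 0.13, -0.98, 0.35]
[0.42, 0.52, 0.13, -0.98, 0.35]
[0.38, 0.55, 0.13, -0.98, 0.35]
```

Emit:
jog_arm(motion=[[0.65, -0.15, 0.1, -0.98, 0.35], [0.65, -0.1, 0.1, -0.98, 0.35], [0.65, -0.05, 0.1, -0.98, 0.35], [0.65, 0, 0.1, -0.98, 0.35], [0.65, 0.05, 0.1, -0.98, 0.35], [0.65, 0.1, 0.1, -0.98, 0.35], [0.65, 0.15, 0.1, -0.98, 0.35], [0.65, 0.2, 0.1, -0.98, 0.35], [0.6, 0.25, 0.1, -0.98, 0.35], [0.6, 0.3, 0.1, -0.98, 0.35], [0.55, 0.35, 0.1, -0.98, 0.35], [0.55, 0.4, 0.1, -0.98, 0.35]])

```text
clock: 8.3
position: [0.4115, -0.058, 0.2698]
tool_rot: [3.012, 0.042, 1.197]
force: [-0.2, -0.2, -0.1]
grip_width: 0.0298
finger_force: 0.0
```

Run:
```python
from h import *
s=st(); x=rot(s)[:,0]; h=np.arctan2(x[1],x[0]); print(h)
r=plan([.51,-.03,.24],-(1.506-h),6,.35,s)
```

```text
{'clock': 8.3, 'qpos': [0.201, 0.084, -0.295, 2.135, 0.162, 0.836, -0.567], 'position': [0.411, -0.058, 0.27], 'tool_rot': [3.012, 0.042, 1.197], 'force': [-0.207, -0.233, -0.056], 'grip_width': 0.03} axis [ 0.105 -0.086 -0.991] x [ 0.365  0.93  -0.042]
1.1965501003878374
[[0.35, 0.43, 0.21, np.float64(-0.64), 0.35], [0.33, 0.45, 0.21, np.float64(-0.64), 0.35], [0.31, 0.46, 0.21, np.float64(-0.64), 0.35], [0.28, 0.48, 0.21, np.float64(-0.64), 0.35], [0.26, 0.49, 0.21, np.float64(-0.64), 0.35], [0.23, 0.5, 0.21, np.float64(-0.64), 0.35]]
```

Emit:
jog_arm(motion=[[0.35, 0.43, 0.2, -0.65, 0.35], [0.33, 0.45, 0.2, -0.65, 0.35], [0.3, 0.46, 0.2, -0.65, 0.35], [0.28, 0.48, 0.2, -0.65, 0.35], [0.26, 0.49, 0.2, -0.65, 0.35], [0.23, 0.5, 0.2, -0.65, 0.35], [0, 0, 0, 0, 0.35]])

```text
clock: 9.0
position: [0.5102, -0.03, 0.2408]
tool_rot: [3.032, 0.079, 1.506]
force: [-0.4, -0.6, -0.1]
grip_width: 0.0298
finger_force: 0.0
```

Run:
```python
from h import *
s=st()
f=bot.grab_frame("wrist"); cv2.imwrite("pics/w1.png",f["pixels"][:,:,::-1])
```

```text
{'clock': 9.0, 'qpos': [0.154, 0.292, -0.334, 1.959, 0.265, 0.833, -0.396], 'position': [0.51, -0.03, 0.241], 'tool_rot': [3.032, 0.079, 1.506], 'force': [-0.393, -0.619, -0.064], 'grip_width': 0.03} axis [ 0.104 -0.085 -0.991] x [ 0.065  0.995 -0.078]
```

View pics/w1.png

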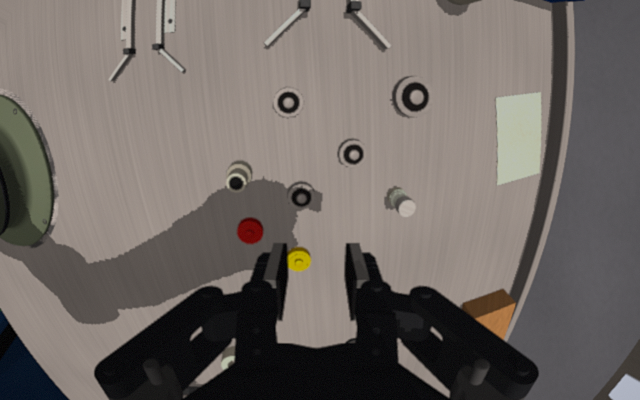

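The wrist view shows the discs' hubs at (288,102), (352,154) and (302,196), the big piece at (414,97), and the gate posts at (304,4) and (353,4). I cast these onto the hub and post heights as a check.

```bash
cat >> h.py <<'E'
def wray(f,s,u,v):
    fl=200/np.tan(np.radians(f["fovy"]/2)); d=np.array([u-f["cx"],v-f["cy"]]); r=np.hypot(*d); th=r/fl
    c=np.array([*(d/r*np.sin(th)),np.cos(th)]); M=f["mount"]; R=rot(s)
    return s["position"]+R@M[:3,3], R@M[:3,:3]@c
def wonz(f,s,u,v,z):
    c,d=wray(f,s,u,v); return (c+d*(z-c[2])/d[2])[:2].round(4)
E
python3 - <<'E'
from h import *
s=bot.observe(); f=bot.grab_frame("wrist")
for n,u,v,z in(("d1",288.5,102,.019),("d3",353,154.5,.019),("d2",302,197,.019),("big",416,97,.022),("postL",304,4,.03),("postR",353,4,.03),("wL",266,46,.018),("wR",388,46,.018),("vial",406,208,.048),("conn",236,184,.042)): print(n,wonz(f,s,u,v,z))
E
```

```text
d1 [0.5058 0.0298]
d3 [ 0.5787 -0.0391]
d2 [ 0.5128 -0.0886]
big [0.6594 0.0296]
postL [0.5295 0.1404]
postR [0.5835 0.1395]
wL [0.4853 0.0966]
wR [0.6259 0.0916]
vial [ 0.6399 -0.1047]
conn [ 0.4374 -0.0549]
```

Run:
```python
from h import *
s=bot.observe(); plan([.500,-.014,.008],0,9,.33,s)
```

```text
[[0.13, -0.13, 0.85, 0.0, 0.33], [0.13, -0.13, 0.85, 0.0, 0.33], [0.13, -0.13, 0.85, 0.0, 0.33], [0.13, -0.13, 0.85, 0.0, 0.33], [0.13, -0.13, 0.85, 0.0, 0.33], [0.13, -0.13, 0.85, 0.0, 0.33], [0.13, -0.13, 0.85, 0.0, 0.33], [0.13, -0.13, 0.85, 0.0, 0.33], [0.13, -0.13, 0.85, 0.0, 0.33]]
```

Emit:
jog_arm(motion=[[0.13, -0.13, 0.85, 0, 0.33], [0.13, -0.13, 0.85, 0, 0.33], [0.13, -0.13, 0.85, 0, 0.33], [0.13, -0.13, 0.85, 0, 0.33], [0.13, -0.13, 0.85, 0, 0.33], [0.13, -0.13, 0.85, 0, 0.33], [0.13, -0.13, 0.85, 0, 0.33], [0.13, -0.13, 0.85, 0, 0.33], [0, 0, 0.3, 0, 0.33], [0, 0, 0.2, 0, 0.33]])

```text
clock: 10.1
position: [0.5033, -0.0178, 0.0194]
tool_rot: [3.03, 0.08, 1.501]
force: [0.8, 0.3, 0.6]
grip_width: 0.028
finger_force: 0.0
```

Run:
```python
from h import *
s=st(); plan([.500,-.012,.008],0,3,.33,s)
g=bot.grab_frame("side"); b=cv2.resize(g["pixels"][120:270,235:395,::-1],None,fx=4,fy=4,interpolation=cv2.INTER_CUBIC); cv2.imwrite("pics/p1.png",b)
```

```text
{'clock': 10.1, 'qpos': [-0.068, 0.654, -0.106, 2.137, 0.577, 0.308, -0.762], 'position': [0.503, -0.018, 0.019], 'tool_rot': [3.03, 0.08, 1.501], 'force': [0.768, 0.254, 0.562], 'grip_width': 0.028} axis [ 0.105 -0.087 -0.991] x [ 0.07   0.994 -0.08 ]
[[0.07, -0.05, 0.12, 0.0, 0.33], [0.07, -0.05, 0.12, 0.0, 0.33], [0.07, -0.05, 0.12, 0.0, 0.33]]
```

View pics/p1.png

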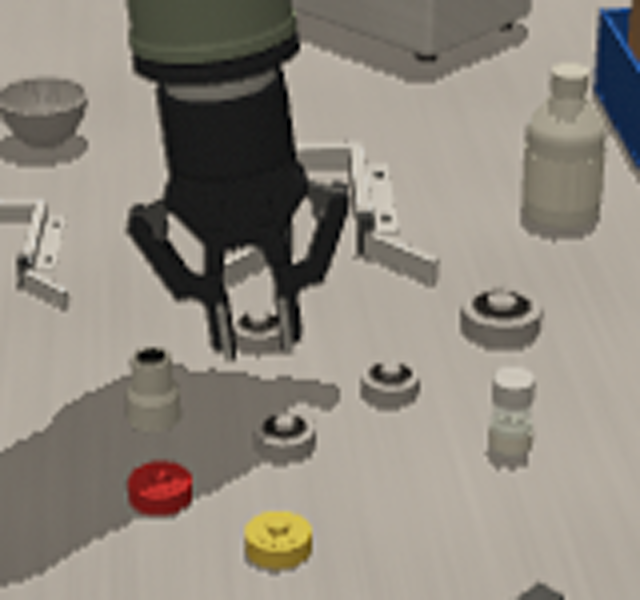

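The fingers straddle the line just behind the first disc, at about (258,325) in the crop, and nothing has been disturbed. I lower the last bit and push.

Emit:
jog_arm(motion=[[0.05, -0.05, 0.13, 0, 0.33], [0.05, -0.05, 0.13, 0, 0.33], [0.05, -0.05, 0.13, 0, 0.33], [0, 0, 0, 0, 0.33]])

```text
clock: 10.55
position: [0.5005, -0.0139, 0.0071]
tool_rot: [3.03, 0.079, 1.501]
force: [-0.3, -0.1, -0.4]
grip_width: 0.0283
finger_force: 0.0
```

Run:
```python
from h import *
s=st(); 
plan([.502,.008,.0075],0,2,.33,s); s["position"]=np.array([.502,.008,.0075]); plan([.553,.076,.0075],0,7,.33,s); s["position"]=np.array([.553,.076,.0075]); plan([.5555,.106,.0075],0,3,.33,s)
```

```text
{'clock': 10.55, 'qpos': [-0.1, 0.678, -0.076, 2.147, 0.593, 0.27, -0.792], 'position': [0.501, -0.014, 0.007], 'tool_rot': [3.03, 0.079, 1.501], 'force': [-0.299, -0.144, -0.382], 'grip_width': 0.028} axis [ 0.106 -0.086 -0.991] x [ 0.07   0.994 -0.079]
[[0.36, 0.0, -0.04, 0.0, 0.33], [0.36, 0.0, -0.04, 0.0, 0.33]]
[[0.34, 0.22, -0.0, 0.0, 0.33], [0.34, 0.22, -0.0, 0.0, 0.33], [0.34, 0.22, -0.0, 0.0, 0.33], [0.34, 0.22, -0.0, 0.0, 0.33], [0.34, 0.22, -0.0, 0.0, 0.33], [0.34, 0.22, -0.0, 0.0, 0.33], [0.34, 0.22, -0.0, 0.0, 0.33]]
[[0.33, 0.01, -0.03, 0.0, 0.33], [0.33, 0.01, -0.03, 0.0, 0.33], [0.33, 0.01, -0.03, 0.0, 0.33]]
```

Emit:
jog_arm(motion=[[0.36, 0, -0.04, 0, 0.33], [0.36, 0, -0.04, 0, 0.33], [0.34, 0.22, 0, 0, 0.33], [0.34, 0.22, 0, 0, 0.33], [0.34, 0.22, 0, 0, 0.33], [0.34, 0.22, 0, 0, 0.33], [0.34, 0.22, 0, 0, 0.33], [0.34, 0.22, 0, 0, 0.33], [0.34, 0.22, 0, 0, 0.33], [0, 0, 0, 0, 0.33]])

```text
clock: 11.55
position: [0.554, 0.0776, 0.0074]
tool_rot: [3.028, 0.078, 1.502]
force: [0.2, -0.9, -0.8]
grip_width: 0.0284
finger_force: 0.1
```

Run:
```python
from h import *
s=st(); plan([.5555,.106,.0075],0,3,.33,s)
f,g=bot.grab_frame("wrist"),bot.grab_frame("side"); a=f["pixels"][:,:,::-1][0:300,170:470]; b=cv2.resize(g["pixels"][130:230,265:365,::-1],(300,300),interpolation=cv2.INTER_CUBIC); cv2.imwrite("pics/p2.png",np.hstack([a,b]))
```

```text
{'clock': 11.55, 'qpos': [-0.22, 0.728, -0.127, 1.984, 0.522, 0.406, -0.854], 'position': [0.554, 0.078, 0.007], 'tool_rot': [3.028, 0.078, 1.502], 'force': [0.191, -0.947, -0.8], 'grip_width': 0.028} axis [ 0.107 -0.085 -0.991] x [ 0.069  0.995 -0.078]
[[0.32, -0.0, -0.03, 0.0, 0.33], [0.32, -0.0, -0.03, 0.0, 0.33], [0.32, -0.0, -0.03, 0.0, 0.33]]
```

View pics/p2.png

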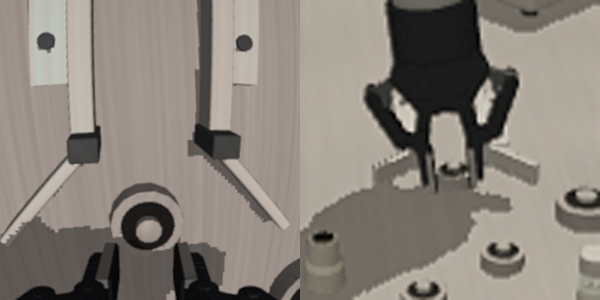

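The first disc sits cradled between the fingertips, centred in front of the gate. The post inner faces are at crop u of about 101 and 197. I fix the gate centre from this close view.

Run:
```python
from h import *
s=bot.observe(); f=bot.grab_frame("wrist")
for u,v in((271,134),(366,131),(271,160),(368,157)): print(wonz(f,s,u,v,.03))
print("disc hub",wonz(f,s,170+149,230,.019))
for q in((263,0),(379,0)): print("wall in",wonz(f,s,*q,.018))
```

```text
[0.5379 0.1471]
[0.5734 0.1453]
[0.5369 0.1372]
[0.574 0.135]
disc hub [0.5542 0.0993]
wall in [0.5385 0.1992]
wall in [0.5844 0.1981]
```

Emit:
jog_arm(motion=[[0.32, 0, -0.03, 0, 0.33], [0.32, 0, -0.03, 0, 0.33], [0.32, 0, -0.03, 0, 0.33], [-0.3, 0, 0, 0, 0.33], [-0.3, 0, 0, 0, 0], [0, 0, 0, 0, 0], [0, 0, 0, 0, 0], [0, 0, 0, 0, 0]])

```text
clock: 12.5
position: [0.5533, 0.0867, 0.0093]
tool_rot: [3.029, 0.079, 1.5]
force: [0.5, -0.5, -0.6]
grip_width: -0.0006
finger_force: 0.0
```

Run:
```python
from h import *
s=st(); plan([.5565,.149,.007],0,6,0,s)
```

```text
{'clock': 12.5, 'qpos': [-0.236, 0.726, -0.128, 1.979, 0.516, 0.416, -0.867], 'position': [0.553, 0.087, 0.009], 'tool_rot': [3.029, 0.079, 1.5], 'force': [0.504, -0.495, -0.573], 'grip_width': -0.001} axis [ 0.106 -0.086 -0.991] x [ 0.07   0.994 -0.079]
[[0.35, -0.01, -0.02, 0.0, 0], [0.35, -0.01, -0.02, 0.0, 0], [0.35, -0.01, -0.02, 0.0, 0], [0.35, -0.01, -0.02, 0.0, 0], [0.35, -0.01, -0.02, 0.0, 0], [0.35, -0.01, -0.02, 0.0, 0]]
```

Emit:
jog_arm(motion=[[0.35, 0, -0.02, 0, 0], [0.35, 0, -0.02, 0, 0], [0.35, 0, -0.02, 0, 0], [0.35, 0, -0.02, 0, 0], [0.35, 0, -0.02, 0, 0], [0.35, 0, -0.02, 0, 0], [0, 0, 0, 0, 0]])

```text
clock: 13.2
position: [0.5573, 0.1519, 0.0077]
tool_rot: [3.029, 0.078, 1.502]
force: [-0.0, 0.3, 0.5]
grip_width: -0.0003
finger_force: 0.0
```

Run:
```python
from h import *
s=st(); f=bot.grab_frame("wrist"); cv2.imwrite("pics/w3.png",f["pixels"][:,:,::-1])
h=cv2.cvtColor(f["pixels"],cv2.COLOR_RGB2GRAY)
m=(h<50).astype(np.uint8); n,l,st_,c=cv2.connectedComponentsWithStats(m)
for i in range(1,n):
    if st_[i,4]>40: print(st_[i],c[i].round(1),wonz(f,s,*c[i],.014))
```

```text
{'clock': 13.2, 'qpos': [-0.344, 0.748, -0.131, 1.923, 0.491, 0.462, -0.942], 'position': [0.557, 0.152, 0.008], 'tool_rot': [3.029, 0.078, 1.502], 'force': [-0.044, 0.302, 0.459], 'grip_width': -0.0} axis [ 0.106 -0.085 -0.991] x [ 0.068  0.995 -0.078]
[ 613    0   27  158 3089] [629.2  82. ] [0.7966 0.2571]
[ 290  186   54   49 1441] [315.9 208.5] [0.5584 0.1838]
[  115   244   402   156 37666] [314.9 345.6] [0.5521 0.0889]
[545 253  95 147 642] [588.3 339.4] [ 0.9017 -0.0483]
[  7 296  20  21 191] [ 17.2 306.5] [0.3244 0.1233]
[ 38 303  21  22 180] [ 48.4 313.9] [0.3618 0.1195]
```

The first disc is at rack y of about +43 mm, clear of the gate. I back out and go for the next one, at (0.579,-0.039).

Run:
```python
from h import *
s=bot.observe()
for t,n,g in(([.554,.10,.012],3,0),([.554,.07,.07],3,.33),([.577,-.078,.07],6,.33),([.577,-.078,.0075],5,.33)):
    plan(t,0,n,g,s); s["position"]=np.array(t)
```

```text
[[-0.57, 0.0, -0.0, 0.0, 0], [-0.57, 0.0, -0.0, 0.0, 0], [-0.57, 0.0, -0.0, 0.0, 0]]
[[-0.38, 0.09, -0.61, 0.0, 0.33], [-0.38, 0.09, -0.61, 0.0, 0.33], [-0.38, 0.09, -0.61, 0.0, 0.33]]
[[-0.81, 0.18, 0.08, 0.0, 0.33], [-0.81, 0.18, 0.08, 0.0, 0.33], [-0.81, 0.18, 0.08, 0.0, 0.33], [-0.81, 0.18, 0.08, 0.0, 0.33], [-0.81, 0.18, 0.08, 0.0, 0.33], [-0.81, 0.18, 0.08, 0.0, 0.33]]
[[0.03, -0.05, 0.41, 0.0, 0.33], [0.03, -0.05, 0.41, 0.0, 0.33], [0.03, -0.05, 0.41, 0.0, 0.33], [0.03, -0.05, 0.41, 0.0, 0.33], [0.03, -0.05, 0.41, 0.0, 0.33]]
```

Emit:
jog_arm(motion=[[-0.57, 0, 0, 0, 0], [-0.57, 0, 0, 0, 0], [-0.57, 0, 0, 0, 0], [-0.38, 0.1, -0.6, 0, 0.1], [-0.38, 0.1, -0.6, 0, 0.33], [-0.38, 0.1, -0.6, 0, 0.33], [-0.8, 0.18, 0.07, 0, 0.33], [-0.8, 0.18, 0.07, 0, 0.33], [-0.8, 0.18, 0.07, 0, 0.33], [-0.8, 0.18, 0.07, 0, 0.33], [-0.8, 0.18, 0.07, 0, 0.33], [-0.8, 0.18, 0.07, 0, 0.33]])

```text
clock: 14.45
position: [0.5773, -0.0806, 0.0718]
tool_rot: [3.03, 0.08, 1.499]
force: [0.6, -0.1, 0.3]
grip_width: 0.0279
finger_force: 0.0
```

```bash
cat >> h.py <<'E'
def darks(f,s,z=.014):
    h=cv2.cvtColor(f["pixels"],cv2.COLOR_RGB2GRAY)
    n,l,q,c=cv2.connectedComponentsWithStats((h<50).astype(np.uint8))
    for i in range(1,n):
        p=wonz(f,s,*c[i],z)
        if 60<q[i,4]<5000 and .4<p[0]<.7 and -.2<p[1]<.3: print(q[i],p)
E
python3 - <<'E'
from h import *
s=st(); f=bot.grab_frame("wrist"); darks(f,s); cv2.imwrite("pics/w4.png",f["pixels"][:,:,::-1])
plan([.577,-.078,.0075],0,6,.33,s)
E
```

```text
{'clock': 14.45, 'qpos': [0.156, 0.635, -0.232, 1.925, 0.457, 0.535, -0.481], 'position': [0.577, -0.081, 0.072], 'tool_rot': [3.03, 0.08, 1.499], 'force': [0.629, -0.056, 0.312], 'grip_width': 0.028} axis [ 0.106 -0.087 -0.991] x [ 0.072  0.994 -0.08 ]
[ 399   16   50   54 1472] [0.6605 0.0304]
[289 135  38  37 761] [ 0.5806 -0.0384]
[ 87 201  19  22 314] [ 0.4163 -0.0639]
[201 217  35  31 616] [ 0.5136 -0.0888]
[ 132  260   40   40 1211] [ 0.4456 -0.1286]
[[0.04, -0.04, 0.35, 0.0, 0.33], [0.04, -0.04, 0.35, 0.0, 0.33], [0.04, -0.04, 0.35, 0.0, 0.33], [0.04, -0.04, 0.35, 0.0, 0.33], [0.04, -0.04, 0.35, 0.0, 0.33], [0.04, -0.04, 0.35, 0.0, 0.33]]
```

Emit:
jog_arm(motion=[[0.03, -0.03, 0.35, 0, 0.33], [0.03, -0.03, 0.35, 0, 0.33], [0.03, -0.03, 0.35, 0, 0.33], [0.03, -0.03, 0.35, 0, 0.33], [0.03, -0.03, 0.35, 0, 0.33], [0.03, -0.03, 0.35, 0, 0.33], [0, 0, 0, 0, 0.33]])

```text
clock: 15.2
position: [0.5788, -0.0769, 0.0065]
tool_rot: [3.032, 0.08, 1.501]
force: [0.3, 0.5, 0.5]
grip_width: 0.028
finger_force: 0.0
```

Run:
```python
from h import *
s=st(); 
for t,n in(([.578,-.06,.0075],2),([.553,.076,.0075],10),([.5555,.108,.0075],3)):
    plan(t,0,n,.33,s); s["position"]=np.array(t)
```

```text
{'clock': 15.2, 'qpos': [0.098, 0.746, -0.163, 1.936, 0.518, 0.41, -0.552], 'position': [0.579, -0.077, 0.007], 'tool_rot': [3.032, 0.08, 1.501], 'force': [0.329, 0.531, 0.535], 'grip_width': 0.028} axis [ 0.104 -0.086 -0.991] x [ 0.069  0.994 -0.079]
[[0.28, -0.03, -0.04, 0.0, 0.33], [0.28, -0.03, -0.04, 0.0, 0.33]]
[[0.45, -0.11, -0.05, 0.0, 0.33], [0.45, -0.11, -0.05, 0.0, 0.33], [0.45, -0.11, -0.05, 0.0, 0.33], [0.45, -0.11, -0.05, 0.0, 0.33], [0.45, -0.11, -0.05, 0.0, 0.33], [0.45, -0.11, -0.05, 0.0, 0.33], [0.45, -0.11, -0.05, 0.0, 0.33], [0.45, -0.11, -0.05, 0.0, 0.33], [0.45, -0.11, -0.05, 0.0, 0.33], [0.45, -0.11, -0.05, 0.0, 0.33]]
[[0.36, 0.01, -0.03, 0.0, 0.33], [0.36, 0.01, -0.03, 0.0, 0.33], [0.36, 0.01, -0.03, 0.0, 0.33]]
```

Emit:
jog_arm(motion=[[0.28, -0.03, -0.04, 0, 0.33], [0.28, -0.03, -0.04, 0, 0.33], [0.45, -0.11, -0.04, 0, 0.33], [0.45, -0.11, -0.04, 0, 0.33], [0.45, -0.11, -0.04, 0, 0.33], [0.45, -0.11, -0.04, 0, 0.33], [0.45, -0.11, -0.04, 0, 0.33], [0.45, -0.11, -0.04, 0, 0.33], [0.45, -0.11, -0.04, 0, 0.33], [0.45, -0.11, -0.04, 0, 0.33], [0.45, -0.11, -0.04, 0, 0.33], [0.45, -0.11, -0.04, 0, 0.33]])

```text
clock: 16.4
position: [0.5545, 0.0776, 0.0072]
tool_rot: [3.028, 0.08, 1.5]
force: [0.8, -5.8, 8.7]
grip_width: 0.0279
finger_force: 5.5
```

Run:
```python
from h import *
s=st(); f=bot.grab_frame("wrist"); darks(f,s); plan([.5555,.108,.0075],0,3,.33,s)
```

```text
{'clock': 16.4, 'qpos': [-0.238, 0.729, -0.102, 1.983, 0.49, 0.399, -0.829], 'position': [0.555, 0.078, 0.007], 'tool_rot': [3.028, 0.08, 1.5], 'force': [0.8, -5.819, 8.725], 'grip_width': 0.028} axis [ 0.107 -0.087 -0.99 ] x [ 0.071  0.994 -0.08 ]
[ 281   15   63   59 2091] [0.5582 0.1817]
[363 124  43  34 547] [0.584  0.1405]
[237 127  32  33 222] [0.5331 0.1449]
[ 292  208   51   46 1305] [0.5552 0.0993]
[[0.34, -0.01, -0.03, 0.0, 0.33], [0.34, -0.01, -0.03, 0.0, 0.33], [0.34, -0.01, -0.03, 0.0, 0.33]]
```

Run:
```python
from h import *
s=st()
f=bot.grab_frame("side"); g=bot.grab_frame("wrist"); a=g["pixels"][:,:,::-1][100:320,220:420]; b=f["pixels"][130:230,265:365,::-1]
cv2.imwrite("pics/w5.png",np.hstack([cv2.resize(a,(400,440)),cv2.resize(b,(400,440),interpolation=cv2.INTER_CUBIC)])); st()
```

```text
{'clock': 16.45, 'qpos': [-0.242, 0.729, -0.104, 1.982, 0.49, 0.399, -0.83], 'position': [0.554, 0.08, 0.007], 'tool_rot': [3.028, 0.078, 1.502], 'force': [-0.022, -2.197, 8.913], 'grip_width': 0.028} axis [ 0.107 -0.085 -0.991] x [ 0.068  0.995 -0.078]
{'clock': 16.55, 'qpos': [-0.239, 0.729, -0.104, 1.983, 0.49, 0.399, -0.828], 'position': [0.554, 0.079, 0.007], 'tool_rot': [3.029, 0.079, 1.502], 'force': [0.857, -0.553, 0.833], 'grip_width': 0.028} axis [ 0.107 -0.086 -0.991] x [ 0.069  0.995 -0.079]
```

View pics/w5.png

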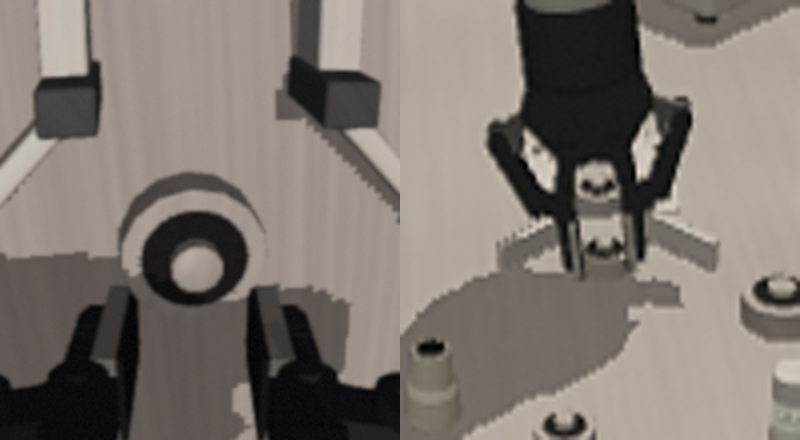

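Last picture: the second disc lies flat and cradled at (197,265) in the crop, in line with the gate, and the brief force has gone. I continue slightly lower.

Emit:
jog_arm(motion=[[0.32, 0, 0, 0, 0.33], [0.32, 0, 0, 0, 0.33], [0.32, 0, -0.02, 0, 0.33], [-0.3, 0, 0, 0, 0.33], [-0.3, 0, 0, 0, 0], [0, 0, 0, 0, 0], [0, 0, 0, 0, 0], [0, 0, 0, 0, 0]])

```text
clock: 17.35
position: [0.5549, 0.0879, 0.0063]
tool_rot: [3.029, 0.079, 1.5]
force: [-0.5, 1.4, 0.2]
grip_width: 0.0
finger_force: 0.0
```

Run:
```python
from h import *
s=st(); f=bot.grab_frame("wrist"); darks(f,s); plan([.557,.150,.007],0,7,0,s)
```

```text
{'clock': 17.35, 'qpos': [-0.256, 0.733, -0.103, 1.975, 0.486, 0.405, -0.841], 'position': [0.555, 0.088, 0.006], 'tool_rot': [3.029, 0.079, 1.5], 'force': [-0.51, 1.427, 0.176], 'grip_width': 0.0} axis [ 0.106 -0.086 -0.991] x [ 0.07   0.994 -0.079]
[ 282   39   62   60 2124] [0.5582 0.182 ]
[363 145  43  37 588] [0.5848 0.1405]
[239 149  31  34 285] [0.5327 0.1449]
[ 290  165   55   52 1579] [0.5567 0.1301]
[[0.29, -0.01, -0.03, 0.0, 0], [0.29, -0.01, -0.03, 0.0, 0], [0.29, -0.01, -0.03, 0.0, 0], [0.29, -0.01, -0.03, 0.0, 0], [0.29, -0.01, -0.03, 0.0, 0], [0.29, -0.01, -0.03, 0.0, 0], [0.29, -0.01, -0.03, 0.0, 0]]
```

Emit:
jog_arm(motion=[[0.3, 0, -0.03, 0, 0], [0.3, 0, -0.03, 0, 0], [0.3, 0, -0.03, 0, 0], [0.3, 0, -0.03, 0, 0], [0.3, 0, -0.03, 0, 0], [0.3, 0, -0.03, 0, 0], [0.3, 0, -0.03, 0, 0], [0, 0, 0, 0, 0]])

```text
clock: 18.2
position: [0.5587, 0.1529, 0.0075]
tool_rot: [3.029, 0.078, 1.502]
force: [0.6, 0.2, -0.7]
grip_width: -0.0
finger_force: 0.0
```

Run:
```python
from h import *
s=st(); f=bot.grab_frame("wrist"); darks(f,s)
for t,n,g in(([.555,.10,.012],3,0),([.554,.07,.07],3,.33),([.520,-.128,.07],7,.33),([.511,-.128,.0065],6,.33)):
    plan(t,0,n,g,s); s["position"]=np.array(t)
```

```text
{'clock': 18.2, 'qpos': [-0.362, 0.75, -0.108, 1.919, 0.458, 0.456, -0.914], 'position': [0.559, 0.153, 0.008], 'tool_rot': [3.029, 0.078, 1.502], 'force': [0.556, 0.22, -0.667], 'grip_width': -0.0} axis [ 0.106 -0.085 -0.991] x [ 0.069  0.995 -0.078]
[ 283  108   58   58 1901] [0.5596 0.2188]
[ 290  187   54   48 1434] [0.5598 0.1847]
[[-0.59, -0.0, -0.0, 0.0, 0], [-0.59, -0.0, -0.0, 0.0, 0], [-0.59, -0.0, -0.0, 0.0, 0]]
[[-0.38, 0.08, -0.61, 0.0, 0.33], [-0.38, 0.08, -0.61, 0.0, 0.33], [-0.38, 0.08, -0.61, 0.0, 0.33]]
[[-0.95, -0.1, 0.06, 0.0, 0.33], [-0.95, -0.1, 0.06, 0.0, 0.33], [-0.95, -0.1, 0.06, 0.0, 0.33], [-0.95, -0.1, 0.06, 0.0, 0.33], [-0.95, -0.1, 0.06, 0.0, 0.33], [-0.95, -0.1, 0.06, 0.0, 0.33], [-0.95, -0.1, 0.06, 0.0, 0.33]]
[[0.02, -0.09, 0.34, 0.0, 0.33], [0.02, -0.09, 0.34, 0.0, 0.33], [0.02, -0.09, 0.34, 0.0, 0.33], [0.02, -0.09, 0.34, 0.0, 0.33], [0.02, -0.09, 0.34, 0.0, 0.33], [0.02, -0.09, 0.34, 0.0, 0.33]]
```

Two discs are in, at rack y of about +43 and +77 mm. I go to the third, at (0.513,-0.089).

Emit:
jog_arm(motion=[[-0.58, 0, 0, 0, 0], [-0.58, 0, 0, 0, 0], [-0.58, 0, 0, 0, 0], [-0.38, 0.1, -0.6, 0, 0.1], [-0.38, 0.1, -0.6, 0, 0.33], [-0.38, 0.1, -0.6, 0, 0.33], [-0.95, -0.1, 0.07, 0, 0.33], [-0.95, -0.1, 0.07, 0, 0.33], [-0.95, -0.1, 0.07, 0, 0.33], [-0.95, -0.1, 0.07, 0, 0.33], [-0.95, -0.1, 0.07, 0, 0.33], [-0.95, -0.1, 0.07, 0, 0.33]])

```text
clock: 19.45
position: [0.5261, -0.1038, 0.0681]
tool_rot: [3.03, 0.08, 1.499]
force: [0.2, -0.7, 0.1]
grip_width: 0.0282
finger_force: 0.0
```

Run:
```python
from h import *
s=st(); f=bot.grab_frame("wrist"); darks(f,s)
for t,n,g in(([.510,-.128,.065],3,.33),([.510,-.126,.0065],6,.33)):
    plan(t,0,n,g,s); s["position"]=np.array(t)
```

```text
{'clock': 19.45, 'qpos': [0.179, 0.587, -0.194, 2.051, 0.46, 0.444, -0.455], 'position': [0.526, -0.104, 0.068], 'tool_rot': [3.03, 0.08, 1.499], 'force': [0.159, -0.698, 0.132], 'grip_width': 0.028} axis [ 0.106 -0.087 -0.991] x [ 0.072  0.994 -0.08 ]
[469   0  39  42 910] [0.6602 0.0282]
[452  11  18  37 119] [0.6371 0.0165]
[139 156  24  27 507] [ 0.4245 -0.0601]
[267 180  37  35 687] [ 0.5127 -0.0891]
[ 176  234   45   45 1607] [ 0.4433 -0.1293]
[[-0.28, -0.16, 0.04, 0.0, 0.33], [-0.28, -0.16, 0.04, 0.0, 0.33], [-0.28, -0.16, 0.04, 0.0, 0.33]]
[[0.04, -0.04, 0.32, 0.0, 0.33], [0.04, -0.04, 0.32, 0.0, 0.33], [0.04, -0.04, 0.32, 0.0, 0.33], [0.04, -0.04, 0.32, 0.0, 0.33], [0.04, -0.04, 0.32, 0.0, 0.33], [0.04, -0.04, 0.32, 0.0, 0.33]]
```

Emit:
jog_arm(motion=[[-0.28, -0.16, 0.04, 0, 0.33], [-0.28, -0.16, 0.04, 0, 0.33], [-0.28, -0.16, 0.04, 0, 0.33], [0.04, -0.04, 0.32, 0, 0.33], [0.04, -0.04, 0.32, 0, 0.33], [0.04, -0.04, 0.32, 0, 0.33], [0.04, -0.04, 0.32, 0, 0.33], [0.04, -0.04, 0.32, 0, 0.33], [0.04, -0.04, 0.32, 0, 0.33], [0, 0, 0, 0, 0.33]])

```text
clock: 20.5
position: [0.5104, -0.1222, 0.0049]
tool_rot: [3.031, 0.079, 1.501]
force: [0.5, 0.8, 1.0]
grip_width: 0.0281
finger_force: 0.0
```

Run:
```python
from h import *
s=st(); 
for t,n in(([.511,-.111,.0065],2),([.554,.076,.0065],13),([.556,.108,.0065],3)):
    plan(t,0,n,.33,s); s["position"]=np.array(t)
```

```text
{'clock': 20.5, 'qpos': [0.144, 0.697, -0.095, 2.097, 0.536, 0.275, -0.502], 'position': [0.51, -0.122, 0.005], 'tool_rot': [3.031, 0.079, 1.501], 'force': [0.541, 0.818, 1.006], 'grip_width': 0.028} axis [ 0.104 -0.086 -0.991] x [ 0.069  0.994 -0.079]
[[0.18, 0.0, -0.04, 0.0, 0.33], [0.18, 0.0, -0.04, 0.0, 0.33]]
[[0.48, 0.08, -0.03, 0.0, 0.33], [0.48, 0.08, -0.03, 0.0, 0.33], [0.48, 0.08, -0.03, 0.0, 0.33], [0.48, 0.08, -0.03, 0.0, 0.33], [0.48, 0.08, -0.03, 0.0, 0.33], [0.48, 0.08, -0.03, 0.0, 0.33], [0.48, 0.08, -0.03, 0.0, 0.33], [0.48, 0.08, -0.03, 0.0, 0.33], [0.48, 0.08, -0.03, 0.0, 0.33], [0.48, 0.08, -0.03, 0.0, 0.33], [0.48, 0.08, -0.03, 0.0, 0.33], [0.48, 0.08, -0.03, 0.0, 0.33], [0.48, 0.08, -0.03, 0.0, 0.33]]
[[0.36, 0.0, -0.03, 0.0, 0.33], [0.36, 0.0, -0.03, 0.0, 0.33], [0.36, 0.0, -0.03, 0.0, 0.33]]
```

Emit:
jog_arm(motion=[[0.18, 0, -0.05, 0, 0.33], [0.18, 0, -0.05, 0, 0.33], [0.48, 0.08, -0.04, 0, 0.33], [0.48, 0.08, -0.03, 0, 0.33], [0.48, 0.08, -0.03, 0, 0.33], [0.48, 0.08, -0.03, 0, 0.33], [0.48, 0.08, -0.03, 0, 0.33], [0.48, 0.08, -0.03, 0, 0.33], [0.48, 0.08, -0.03, 0, 0.33], [0.48, 0.08, -0.03, 0, 0.33], [0.48, 0.08, -0.03, 0, 0.33]])

```text
clock: 21.6
position: [0.5414, 0.0177, 0.009]
tool_rot: [3.029, 0.079, 1.5]
force: [-0.3, -1.4, 0.1]
grip_width: 0.0283
finger_force: 0.7
```

Run:
```python
from h import *
s=st(); f=bot.grab_frame("wrist"); darks(f,s)
for t,n in(([.5545,.076,.0065],4),([.5565,.108,.0065],3)):
    plan(t,0,n,.33,s); s["position"]=np.array(t)
```

```text
{'clock': 21.6, 'qpos': [-0.154, 0.707, -0.071, 2.039, 0.468, 0.344, -0.71], 'position': [0.541, 0.018, 0.009], 'tool_rot': [3.029, 0.079, 1.5], 'force': [-0.341, -1.37, 0.135], 'grip_width': 0.028} axis [ 0.106 -0.087 -0.991] x [ 0.07   0.994 -0.079]
[258   0  31  15 306] [0.5319 0.1398]
[384   0  48  20 558] [0.5844 0.1377]
[ 492  188   44   55 1134] [0.6598 0.0314]
[ 292  205   51   46 1287] [0.5423 0.04  ]
[[0.49, 0.08, -0.01, 0.0, 0.33], [0.49, 0.08, -0.01, 0.0, 0.33], [0.49, 0.08, -0.01, 0.0, 0.33], [0.49, 0.08, -0.01, 0.0, 0.33]]
[[0.36, 0.0, -0.03, 0.0, 0.33], [0.36, 0.0, -0.03, 0.0, 0.33], [0.36, 0.0, -0.03, 0.0, 0.33]]
```

Emit:
jog_arm(motion=[[0.48, 0.08, 0.02, 0, 0.33], [0.48, 0.08, 0, 0, 0.33], [0.48, 0.08, 0, 0, 0.33], [0.48, 0.08, -0.02, 0, 0.33], [0.34, 0, -0.03, 0, 0.33], [0.34, 0, -0.03, 0, 0.33], [0.32, 0, -0.03, 0, 0.33], [-0.3, 0, 0, 0, 0.33], [-0.3, 0, 0, 0, 0], [0, 0, 0, 0, 0], [0, 0, 0, 0, 0], [0, 0, 0, 0, 0]])

```text
clock: 22.85
position: [0.5553, 0.0854, 0.0071]
tool_rot: [3.03, 0.079, 1.5]
force: [-0.1, 0.2, -0.7]
grip_width: -0.0
finger_force: 0.0
```

Run:
```python
from h import *
s=st(); f=bot.grab_frame("wrist"); darks(f,s); plan([.558,.150,.007],0,7,0,s)
```

```text
{'clock': 22.85, 'qpos': [-0.274, 0.731, -0.071, 1.977, 0.437, 0.395, -0.793], 'position': [0.555, 0.085, 0.007], 'tool_rot': [3.03, 0.079, 1.5], 'force': [-0.051, 0.246, -0.661], 'grip_width': -0.0} axis [ 0.106 -0.086 -0.991] x [ 0.071  0.994 -0.079]
[289   0  42   8 235] [0.5593 0.2073]
[ 284   31   62   59 2088] [0.5597 0.1827]
[362 140  43  36 562] [0.5845 0.1405]
[238 143  31  33 269] [0.5329 0.1447]
[ 290  165   55   52 1564] [0.5573 0.1268]
[[0.31, -0.01, -0.02, 0.0, 0], [0.31, -0.01, -0.02, 0.0, 0], [0.31, -0.01, -0.02, 0.0, 0], [0.31, -0.01, -0.02, 0.0, 0], [0.31, -0.01, -0.02, 0.0, 0], [0.31, -0.01, -0.02, 0.0, 0], [0.31, -0.01, -0.02, 0.0, 0]]
```

Emit:
jog_arm(motion=[[0.28, 0, -0.02, 0, 0], [0.28, 0, -0.02, 0, 0], [0.28, 0, -0.02, 0, 0], [0.28, 0, -0.02, 0, 0], [0.28, 0, -0.02, 0, 0], [0.28, 0, -0.02, 0, 0], [0.25, 0, -0.02, 0, 0], [0, 0, 0, 0, 0]])

```text
clock: 23.7
position: [0.5589, 0.1451, 0.0066]
tool_rot: [3.029, 0.078, 1.502]
force: [-0.5, -0.2, -0.2]
grip_width: -0.0004
finger_force: 0.0
```

Run:
```python
from h import *
s=st(); f=bot.grab_frame("wrist"); darks(f,s)
for t,n,g in(([.555,.10,.012],3,0),([.554,.05,.15],5,0)):
    plan(t,0,n,g,s); s["position"]=np.array(t)
```

```text
{'clock': 23.7, 'qpos': [-0.375, 0.749, -0.072, 1.927, 0.413, 0.438, -0.863], 'position': [0.559, 0.145, 0.007], 'tool_rot': [3.029, 0.078, 1.502], 'force': [-0.53, -0.221, -0.158], 'grip_width': -0.0} axis [ 0.106 -0.085 -0.991] x [ 0.069  0.995 -0.078]
[ 276   27   62   59 2125] [0.56   0.2443]
[ 286  110   58   58 1905] [0.561  0.2104]
[ 291  188   54   49 1436] [0.5604 0.1764]
[[-0.51, -0.01, -0.02, 0.0, 0], [-0.51, -0.01, -0.02, 0.0, 0], [-0.51, -0.01, -0.02, 0.0, 0]]
[[-0.4, 0.12, -0.88, 0.0, 0], [-0.4, 0.12, -0.88, 0.0, 0], [-0.4, 0.12, -0.88, 0.0, 0], [-0.4, 0.12, -0.88, 0.0, 0], [-0.4, 0.12, -0.88, 0.0, 0]]
```

Emit:
jog_arm(motion=[[-0.5, 0, 0, 0, 0], [-0.5, 0, 0, 0, 0], [-0.5, 0, 0, 0, 0], [-0.4, 0.12, -0.88, 0, 0], [-0.4, 0.12, -0.88, 0, 0], [-0.4, 0.12, -0.88, 0, 0], [-0.4, 0.12, -0.88, 0, 0], [-0.4, 0.12, -0.88, 0, 0], [0, 0, 0, 0, 0], [0, 0, 0, 0, 0]])

```text
clock: 24.75
position: [0.5554, 0.0478, 0.1482]
tool_rot: [3.028, 0.079, 1.498]
force: [-0.1, 0.7, -0.3]
grip_width: -0.0
finger_force: 0.0
```

Run:
```python
from h import *
s=st(); f=bot.grab_frame("wrist"); darks(f,s)
```

```text
{'clock': 24.75, 'qpos': [-0.115, 0.486, -0.19, 1.934, 0.326, 0.676, -0.598], 'position': [0.555, 0.048, 0.148], 'tool_rot': [3.028, 0.079, 1.498], 'force': [-0.15, 0.677, -0.293], 'grip_width': -0.0} axis [ 0.107 -0.087 -0.99 ] x [ 0.072  0.994 -0.079]
[280   0  27  10 174] [0.5608 0.2019]
[281  21  29  27 425] [0.5607 0.1741]
[392 167  33  33 566] [0.6609 0.0312]
[189 286  15  12 136] [ 0.4259 -0.0751]
```

```bash
python3 -c "
from workcell import bot
print(bot.job_done())"
```

```text
the job is handed in; nothing more can be done
None
```

All three discs are in the slot of the larger rack, the last about 33 mm past the gate centre (23 needed), and I handed in at 24.75 s. However, early on I turned the wrong way and the fingertips pressed the tall black box at about 87 N wrist force and 44 N on a finger pad. The box looked unmoved, but if the 40 N limit covers the fingers, that contact counts against the job.

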